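Find which way a lens's rear cap turns and lift it off

ROBOT

A 6-joint arm with a two-finger parallel gripper is mounted at the origin on the work surface. World frame = base frame: x ahead of the robot, y to its left, z up, the work surface at z = 0. Lengths are in mm, angles in rad, forces in N, time in s.
With the tool pointing down it reaches from about 275 to 750 mm from the base axis. Payload 10.2 kg.
Tool frame: the origin (TCP) lies at the very end of the fingers, on their centre line; the grasp point (between the pads) lies 19 mm behind it (ctrl.grip_depth is the distance from the TCP to the grasp point, in mm); z points along the fingers, x is the direction in which the jaws open and shut, and the axes are right-handed (so a half turn about z gives the same grasp; the last joint's range is limited). The gripper opens to 85 mm and grips with 20 to 120 N. Pads are 22 mm wide; open, the fingers measure 114 mm over their backs; the gripper's body (76 mm by 85 mm) begins 54 mm behind the grasp point. The pads swing forward as they close: fully open they stand 13 mm farther back than shut.
Start: joints at [-1.365, 0.313, 1.498, -0, 1.331, -0.223], TCP at [218.273, -477.481, 209.694] pointing down, gripper open.
Joint ranges: [-2.94, 2.94], [-0.97, 2.17], [0.19, 2.56], [-1.23, 4.37], [0.02, 3.11], [-2.88, 2.88]. Speed limits (rad/s): [2.39, 2.39, 3.01, 3.14, 3.14, 3.14].

INTERFACE

Orientations are given as a unit quaternion [w, x, y, z].
In Python, from rig import ctrl gives the robot as it stands.
- The arm moves only by the tool play_rows, never from a script. Its argument "motion" is a list of rows, each a list of 2 entries, a list of its own where there are three numbers: the shift along the tool's x, y, z in mm, then the turn, a rotation vector about the tool's x, y, z in degrees. A call has 1 to 20 rows; each row shifts and turns the commanded pose from where the row before left it, along the tool's axes as they then stand; what a row does not reach is not made up. A row lasts 1/12 s, in which the tool goes at most 41.7 mm and 7.16 degrees, less where a joint would pass 70% of its speed; a pose out of reach is approached as far as the arm can. A call with a gripper value outside its range is refused whole. "fingers" is the finger opening in mm, from 0 to 85.4, set as the call begins (left out, the last holds). The fingers move at their own pace and stop on an object; "squeeze" is the grip in N (left out, the last holds). Time passes only in rows, so rows that do not move let the fingers close. It gives the time, the measured TCP pose, the force and the opening at its end, in the units of the state.
- ctrl.sense(): the state, without advancing time (a new reading comes with each control period).
- ctrl.capture(name): name is "side" or "top"; returns the picture (384x512x3 uint8, red, green, blue); there is no depth.
- ctrl.get_calibration(name): a dict with "K" (3x3 intrinsics, pixels), "k1" (the pictures are not rectified: a ray, as slopes to the right and down, at radius r is drawn at 1 + k1 r^2 times it, then the intrinsics apply), "R" (3x3) and "t" (3): a world point X has camera coordinates R X + t. Camera axes: x right, y down, z forward; pixel columns grow to the right and rows downward; lengths in mm; the calibration is good to about 2 mm. A picture is of the moment at which its call begins. get_calibration takes no time and is no camera call.
- ctrl.finish_job(): hands the job in, once; it reports no verdict.
Trained networks look in the newest picture that a camera, given by its name, has taken for a name from the list of things; names that differ only in an ending like _2 or _b are one class to them, and where a whole thing is asked for, a point or a joint stands for the part that bears it (a point fixed in the world has none). Each returns a list of dicts, best first, with "p" (0 to 1); they miss things now and then, are a little off and sometimes report something else, mostly with a low value. They report only what shows in the picture. A call takes as long as a camera call. They do not tell look-alikes from the thing itself.
- ctrl.spot_in(camera, name): "position" ([column, row] as shares, 0 to 1, of the picture: columns of its width, rows of its height, amid what is visible of it).
The state is a dict: "time_s": time; "joints": joint angles; "dq": joint speeds; "tau": joint torques, N m; "eef_pos": TCP position; "ee_rot": TCP orientation; "force": force on the tool from outside, world axes, zero at the start; "wrist_torque": the same for the moment, N m; "grip_width": opening from 0.0 (shut) to 1.0 (fully open).
Only numpy, scipy, OpenCV 4.12 (cv2) and the standard library are available. Lean on these libraries where they do the work, as an engineer would, in place of code of your own. Each camera call takes 0.05 s, during which the arm holds its last target. There are 200 camera calls.

TASK

The lens with the tripod foot is about to go on the camera, but nobody knows which way round its bayonet works: try its rear cap gently one way, and if it soon comes up against a stop do not force it but turn it the other way, until it comes free of the lugs. Then lift the cap off, mouth still down, and finish while still holding it in the gripper, about 5 cm or more clear above that lens. Leave the slim lens, its cap and all the other things as they are.

Things in the scene. Friction and masses are not known exactly. Their poses are not given: they have to be found in the camera images.
- lens_mount (a point): Centre of the rear flange face of the task's lens, 100 mm above the shelf; z is up. On it stands a bayonet: three lugs 120 degrees apart round a tube 40 mm across, 8.5 mm high, all under the cap. Its hand cannot be seen: in some starts the cap is freed anticlockwise (seen from above), in others clockwise. Below the flange the barrel is 52 mm across for 16 mm, then widens to 67 mm at 26 mm below.
- foot (a point): Middle of the tripod foot of the task's lens: a plate 44 mm high, 26 mm wide and 8 mm thick that stands upright beside the barrel, 63 mm out from the lens's axis and 55 mm above the shelf (top edge at 77 mm). Only the task's lens has a foot; it points any way round. x points outward from the lens. Fixed.
- lens: The task's lens: silver metal, 72 mm across at its widest, the only one with a tripod foot, standing nose down, clamped fast in a round holder 108 mm across that is bolted to the shelf. It cannot move or turn. Origin on the shelf under its upright axis; x along the world's x, z up. At the start the cap's x points within 4 degrees of the lens's x.
- cap_centre (a point): Centre of the rear cap to be taken off: round, ribbed, black plastic, 56 mm across, 20 mm high, about 22 g, mouth down on the flange, axis upright (rim at 100 mm, this point at 110 mm, closed top at 120 mm above the shelf). z is up; x points to a small moulded bar on its top. Grip it across any diameter; the upper 8.5 mm is solid. It sits loosely, with 1 mm of play.
- cap: The same cap; origin at the centre of its rim, 10 mm below its centre. Its three inner tabs sit under the lens's lugs: pulled up it rises 1 mm and no more. Turned the wrong way it meets a hard stop after 3 to 11 degrees. The right way it turns easily (under 0.1 N m); at 40 degrees from its start the tabs are clear of the lugs and it lifts off; a second stop comes at 70 to 78.
- slim_cap_centre (a point): Centre of the rear cap on the other, slim lens (silver, no foot, 62 mm across at its widest, same height and same kind of cap and holder, its bayonet of the other hand). Must stay as it is.
- filter: Square glass filter in a plastic frame, 85 x 85 x 5 mm, lying flat; origin under its centre. Leave alone.
- hood: Silicone lens hood, open ring 82 mm across and 42 mm high; origin under its centre. Leave alone.
- blower: Blower bulb, 64 mm across and 145 mm high with its nozzle up; origin under its centre. Leave alone.
- brush_pen: Lens brush pen lying down, 120 mm long, 14 mm thick; origin under its middle. Leave alone.
- front_cap: Flat pinch-type front cap lying on the shelf, 72 mm across, 11 mm high. Leave alone.
- filter_case: Flat filter case, 100 x 100 x 17 mm. Leave alone.
There are look-alikes about, which are no part of the job. What is shaped like the cap but purple or turquoise is not meant. What is shaped like the lens but blue is not meant.

How it is judged (in metres and radians):
On the way:
1. the cap has been turned at least 30 degrees round while still down on the lens (angle between the x axis of cap and the x axis of lens, either way round above 0.52 rad and z of cap_centre in the frame of lens_mount below 0.016 m and horizontal distance between cap_centre and lens_mount below 0.006 m).
At the end, for the whole second after the job is handed in: The cap hangs still in the gripper's fingers, its bottom rim at least 40 mm above the lens's flange (centre 50 mm), within 50 mm of over the lens's axis, within 20 degrees of mouth down, touching nothing but the fingers; the slim lens's cap has not moved by 8 mm, nor any other loose thing by 20 mm (z of cap_centre in the frame of lens_mount above 0.05 m and horizontal distance between cap_centre and lens_mount below 0.05 m and angle between cap's own z axis and vertical below 0.35 rad and contact force between cap and the fingers above 1 N and contact force between cap and lens below 0.1 N and linear speed of cap below 0.03 m/s and distance of slim_cap_centre from where it was at the start of the episode below 0.008 m and distance of each of filter, hood, blower, brush_pen, front_cap, filter_case from where it was at the start of the episode below 0.02 m); the arm keeps its last pose, push and grip.
It fails at once if the cap is forced: pressed, pulled or pushed against the lens with more than 60 N (contact force between cap and lens above 60 N).
It fails at once if the slim lens's cap is disturbed (8 mm) (distance of slim_cap_centre from where it was at the start of the episode above 0.008 m).
It fails at once if the slim lens's cap is turned (0.25 rad) (angle between the x axis of slim_cap_centre and the x axis of lens, either way round above 0.25 rad).
It fails at once if another loose thing is shifted by 20 mm (distance of any of filter, hood, blower, brush_pen, front_cap, filter_case from where it was at the start of the episode above 0.02 m).
It also fails if it takes over 45 s, if anything falls off the work surface, if the arm or the gripper's body presses on something with over 40 N, if the wrist force passes 120 N, or if a joint passes its speed limit or range.

## Working session

There is one attempt and no reset: what is moved stays moved. The work goes in short steps, Python scripts to look and compute and a tool call to move; the robot and the scene stay as the last step left them, time stands still between calls to the robot, and variables do not carry over. Pictures are saved under pics/ and viewed, about 8 in all and at most 12, crops included, and the job is handed in when it is done.

Besides the shell and the picture viewer there is one more tool, called after "Request:" by a JSON object that holds its "op" and its "data", one argument or row to a line. play_rows: Moves the arm, as the interface text tells. Its arguments: {"type":"object","properties":{"motion":{"type":"array"},"fingers":{"type":"number"},"squeeze":{"type":"number"}},"required":["motion"]}

```bash
ls; mkdir -p pics; cat > h.py <<'E'
import numpy as np,cv2
from rig import ctrl
def ray(cam,u,v):
    c=ctrl.get_calibration(cam);K=np.array(c["K"]);R=np.array(c["R"]);t=np.array(c["t"]).ravel()
    p=cv2.undistortPoints(np.array([[[u,v]]],float),K,np.array([c["k1"],0,0,0.]))[0,0]
    return -R.T@t, R.T@np.array([p[0],p[1],1.])
def atz(cam,u,v,z):
    o,d=ray(cam,u,v); return o+d*(z-o[2])/d[2]
def proj(cam,X):
    c=ctrl.get_calibration(cam);K=np.array(c["K"]);R=np.array(c["R"]);t=np.array(c["t"]).ravel()
    return cv2.projectPoints(np.array([X],float),cv2.Rodrigues(R)[0],t,K,np.array([c["k1"],0,0,0.]))[0][0,0]
def save(cam,n):
    im=ctrl.capture(cam);cv2.imwrite(f"pics/{n}.png",im[...,::-1]);return im
E
python3 - <<'E'
from h import *
a=save("top","t0");b=save("side","s0")
for c in("top","side"):
  for n in("cap_centre","foot","lens","slim_cap_centre"):
    for r in ctrl.spot_in(c,n):
      u,v=r["position"][0]*512,r["position"][1]*384
      z={"foot":55,"lens":60}.get(n,115)
      print(c,n,round(r["p"],2),round(u),round(v),atz(c,u,v,z).round())
cv2.imwrite("pics/both.png",np.hstack([cv2.resize(x,(400,300)) for x in(a,b)])[...,::-1])
print(ctrl.sense())
E
```

```text
pics
top cap_centre 0.79 172 192 [576. 233. 115.]
top cap_centre 0.72 165 150 [705. 251. 115.]
top foot 0.71 180 177 [626. 219.  55.]
top lens 0.93 185 190 [587. 204.  60.]
top lens 0.83 207 241 [424. 139.  60.]
top slim_cap_centre 0.57 336 202 [ 535. -256.  115.]
side cap_centre 0.98 137 253 [615. 340. 115.]
side cap_centre 0.82 217 304 [400. 329. 115.]
side cap_centre 0.8 187 236 [580. 237. 115.]
side foot 0.95 176 263 [588. 268.  55.]
side foot 0.15 188 274 [541. 276.  55.]
side lens 0.76 270 283 [390. 188.  60.]
side lens 0.75 187 275 [538. 281.  60.]
side lens 0.49 172 265 [586. 282.  60.]
side slim_cap_centre 0.81 324 165 [ 519. -236.  115.]
{'time_s': 0.5, 'joints': array([-1.36538489e+00,  3.12932893e-01,  1.49773539e+00,  2.54268409e-05,
        1.33101910e+00, -2.23422483e-01]), 'dq': array([ 0.00098801, -0.00135943,  0.00060506, -0.0001741 , -0.00145434,
        0.0002375 ]), 'tau': array([-1.30931538e-03, -4.11934376e+01, -2.59766668e+01, -2.15012446e-04,
        7.60716266e-04, -1.36375050e-06]), 'eef_pos': array([ 218.28267432, -477.45710418,  209.66399882]), 'ee_rot': array([-4.24462315e-05,  8.41369449e-01, -5.40460404e-01, -2.43788004e-05]), 'force': array([-0.19871278,  0.26410605,  0.52630712]), 'wrist_torque': array([ 0.01557013, -0.01021502,  0.01063193]), 'grip_width': 1.0022512138964284}
```

View pics/t0.png

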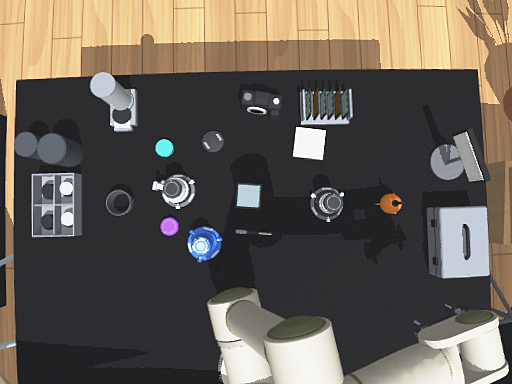

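View pics/s0.png

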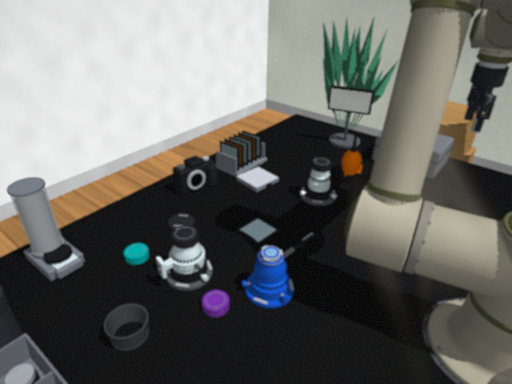

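Candidates in the top view: silver lens with foot plate (178,190); slim silver lens without foot (326,203); blue lens (205,243); turquoise (164,148) and purple (169,226) cap-like discs. By the description I choose (178,190), and check it in a close crop.

```bash
python3 - <<'E'
from h import *
a=cv2.imread("pics/t0.png")[155:225,135:205];b=cv2.imread("pics/s0.png")[215:295,145:225]
cv2.imwrite("pics/c0.png",np.hstack([cv2.resize(x,(400,400),interpolation=cv2.INTER_CUBIC) for x in(a,b)]))
E
```

```text
(no output)
```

View pics/c0.png

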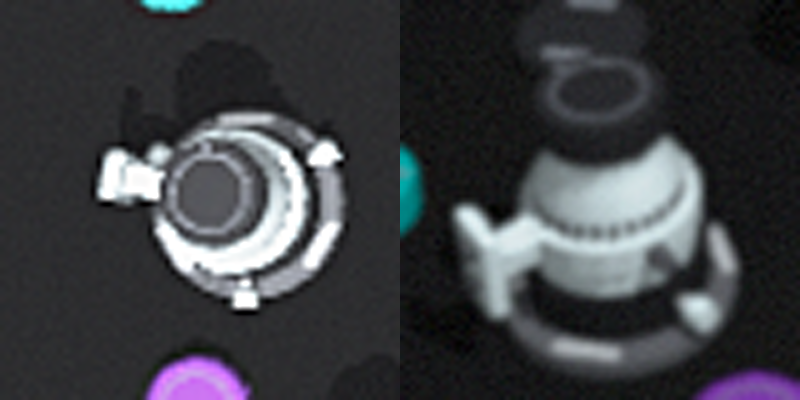

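The crop shows the black cap on the silver lens with its foot plate to the left: top ring centre at about (171.4,188.5) in the top view and (184.6,232.6) in the side view.

```bash
python3 - <<'E'
from h import *
from scipy.spatial.transform import Rotation as Ro
A=atz("top",171.4,188.5,120);B=atz("side",184.6,232.6,120);print(A,B)
o1,d1=ray("top",171.4,188.5);o2,d2=ray("side",184.6,232.6)
s=np.linalg.lstsq(np.c_[d1,-d2],o2-o1,rcond=None)[0];print(o1+s[0]*d1,o2+s[1]*d2)
print("foot",atz("top",135+115/5.714,155+175/5.714,77), "holder",atz("top",135+250/5.714-.4,155+205/5.714-.4,12))
for c in("top","side"):print(c,ray(c,256,192))
for n,p in dict(slim=(326,203),blue=(203,241),purple=(169,226),turq=(164,148)).items():print(n,atz("top",*p,60).round())
q=ctrl.sense()["ee_rot"];print(Ro.from_quat(np.roll(q,-1)).as_matrix().round(3))
E
```

```text
[587.6938558 233.5850401 120.       ] [586.82468135 236.52896063 120.        ]
[587.82738711 234.02409201 117.78232652] [588.81593067 234.97782611 118.03066799]
foot [600.52380461 292.50789047  77.        ] holder [587.16858047 232.4141577   12.        ]
top (array([ 515.72904554,   -3.03576988, 1315.18373739]), array([ 0.04580128, -0.01244363, -0.99894095]))
side (array([ 70.2493076 , 638.92854007, 630.88952319]), array([ 0.52657922, -0.66015983, -0.53568385]))
slim [ 533. -237.   60.]
blue [425. 150.  60.]
purple [475. 255.  60.]
turq [720. 267.  60.]
[[ 0.416 -0.909  0.   ]
 [-0.909 -0.416  0.   ]
 [-0.    -0.    -1.   ]]
```

Request:
{"op": "play_rows", "data": {
  "motion": [
    [[-24.7,-31.6,0],[0,0,0]],
    [[-24.7,-31.6,0],[0,0,0]],
    [[-24.7,-31.6,0],[0,0,0]],
    [[-24.7,-31.6,0],[0,0,0]],
    [[-24.7,-31.6,0],[0,0,0]],
    [[-24.7,-31.6,0],[0,0,0]],
    [[-24.7,-31.6,0],[0,0,0]],
    [[-24.7,-31.6,0],[0,0,0]],
    [[-24.7,-31.6,0],[0,0,0]],
    [[-24.7,-31.6,0],[0,0,0]],
    [[-24.7,-31.6,0],[0,0,0]],
    [[-24.7,-31.6,0],[0,0,0]],
    [[-24.7,-31.6,0],[0,0,0]],
    [[-24.7,-31.6,0],[0,0,0]],
    [[-24.7,-31.6,0],[0,0,0]],
    [[-24.7,-31.6,0],[0,0,0]],
    [[-24.7,-31.6,0],[0,0,0]],
    [[-24.7,-31.6,0],[0,0,0]],
    [[-24.7,-31.6,0],[0,0,0]],
    [[-24.7,-31.6,0],[0,0,0]]
  ],
  "fingers": 85
}}

```text
time_s: 2.17
eef_pos: [588.1, 236.6, 209.6]
ee_rot: [-0.0, 0.841, -0.54, 0.0]
force: [0.8, -0.9, 0.1]
grip_width: 0.995
```

Request:
{"op": "play_rows", "data": {
  "motion": [
    [[0,0,0],[0,0,-7]],
    [[0,0,0],[0,0,-7]],
    [[0,0,0],[0,0,-7]],
    [[0,0,0],[0,0,-7]],
    [[0,0,0],[0,0,-7]],
    [[0,0,0],[0,0,-7]],
    [[0,0,0],[0,0,-7]],
    [[0,0,0],[0,0,-7]],
    [[0,0,0],[0,0,-7]],
    [[0,0,0],[0,0,-7]],
    [[0,0,0],[0,0,-7]],
    [[0,0,0],[0,0,-7]],
    [[0,0,0],[0,0,-7]],
    [[0,0,0],[0,0,0]],
    [[0,0,0],[0,0,0]]
  ]
}}

```text
time_s: 3.42
eef_pos: [587.7, 234.6, 209.6]
ee_rot: [-0.0, 0.976, 0.219, -0.0]
force: [-0.2, 0.2, -0.7]
grip_width: 0.992
```

```bash
python3 - <<'E'
from h import *
from scipy.spatial.transform import Rotation as Ro
s=ctrl.sense();print(s["time_s"],s["joints"],s["eef_pos"],s["force"],s["wrist_torque"],s["grip_width"]);print(Ro.from_quat(np.roll(s["ee_rot"],-1)).as_matrix().round(3))
a=save("top","t1");b=save("side","s1")
print(proj("top",s["eef_pos"]),proj("side",s["eef_pos"]))
cv2.imwrite("pics/c1.png",cv2.resize(b[140:290,90:290],(800,600),interpolation=cv2.INTER_CUBIC)[...,::-1])
E
```

```text
3.4167 [ 1.94924548e-01  5.57522431e-01  1.13557609e+00 -2.12718220e-06
  1.44861132e+00 -2.47671413e-01] [587.65132889 234.56520624 209.63404019] [-0.18351143  0.16497353 -0.69001845] [-0.01076193 -0.02985685  0.00807681] 0.9915506971312295
[[ 0.904  0.428 -0.   ]
 [ 0.428 -0.904 -0.   ]
 [-0.    -0.    -1.   ]]
[164.61201556 186.74199865] [181.2024153  197.40642483]
```

View pics/c1.png

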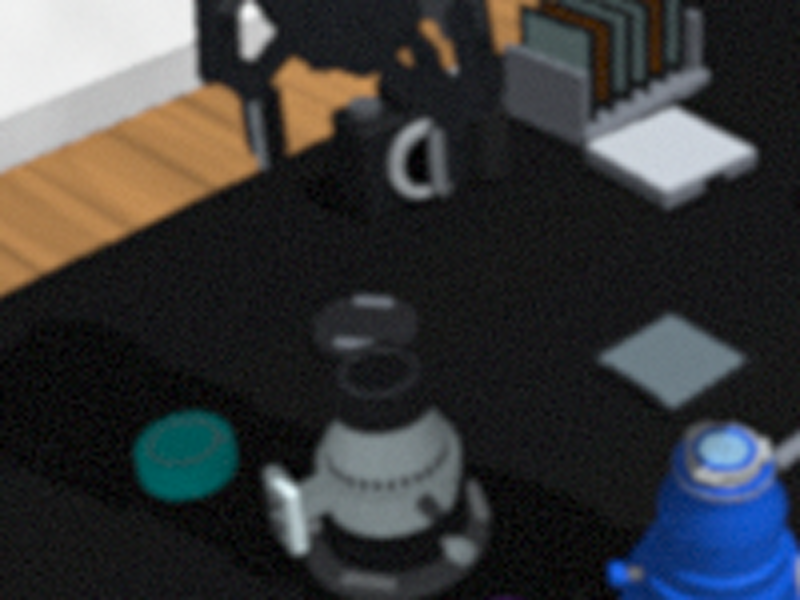

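The side crop shows the open jaws straddling the column of the cap (cap top at about (184.5,233) full-frame); clear to descend.

Request:
{"op": "play_rows", "data": {
  "motion": [
    [[0,0,15],[0,0,0]],
    [[0,0,20],[0,0,0]],
    [[0,0,20],[0,0,0]],
    [[0,0,15],[0,0,0]],
    [[0,0,10],[0,0,0]],
    [[0,0,8],[0,0,0]],
    [[0,0,6],[0,0,0]],
    [[0,0,6],[0,0,0]],
    [[0,0,6],[0,0,0]],
    [[0,0,6],[0,0,0]],
    [[0,0,6],[0,0,0]],
    [[0,0,0],[0,0,0]],
    [[0,0,0],[0,0,0]]
  ]
}}

```text
time_s: 4.6
eef_pos: [587.6, 234.6, 91.5]
ee_rot: [0.0, 0.975, 0.221, -0.0]
force: [0.1, -0.6, 0.3]
grip_width: 0.997
```

```bash
python3 - <<'E'
from h import *
s=ctrl.sense();print(s["time_s"],s["eef_pos"],s["force"],s["wrist_torque"])
a=save("top","t2");b=save("side","s2")
A=cv2.resize(a[150:220,140:210],(400,400),interpolation=cv2.INTER_CUBIC);B=cv2.resize(b[195:265,150:220],(400,400),interpolation=cv2.INTER_CUBIC)
im=np.hstack([A,B])[...,::-1].astype(float)
cv2.imwrite("pics/c2.png",(255*(im/255).clip(0,1)**.5).astype(np.uint8))
E
```

```text
4.6 [587.60930306 234.55291974  91.52528163] [ 0.12594062 -0.61264045  0.28397277] [0.02435322 0.05761985 0.03007845]
```

View pics/c2.png

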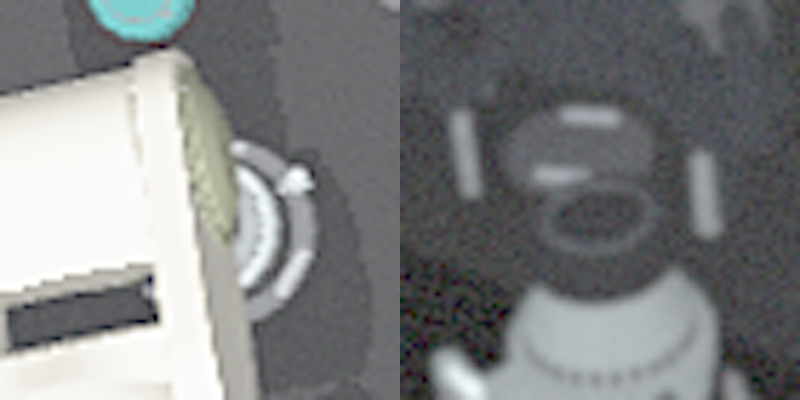

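Request:
{"op": "play_rows", "data": {
  "motion": [
    [[0,0,0],[0,0,0]],
    [[0,0,0],[0,0,0]],
    [[0,0,0],[0,0,0]],
    [[0,0,0],[0,0,0]],
    [[0,0,0],[0,0,0]],
    [[0,0,0],[0,0,0]],
    [[0,0,0],[0,0,0]],
    [[0,0,0],[0,0,0]],
    [[0,0,0],[0,0,0]],
    [[0,0,0],[0,0,0]]
  ],
  "fingers": 45,
  "squeeze": 20
}}

```text
time_s: 5.53
eef_pos: [587.8, 234.6, 92.3]
ee_rot: [0.0, 0.975, 0.221, 0.0]
force: [-2.4, -0.6, 5.8]
grip_width: 0.636
```

```bash
python3 - <<'E'
from h import *
s=ctrl.sense();print(s["time_s"],s["eef_pos"],s["force"],s["wrist_torque"],s["grip_width"]*85.4)
for z in(91.5,100,110,120):print(z,(proj("side",[*s["eef_pos"][:2],z])-[150,195])*5.714+[400,0])
b=save("side","s3")
B=cv2.resize(b[195:265,150:220],(600,600),interpolation=cv2.INTER_CUBIC)[...,::-1].astype(float)
cv2.imwrite("pics/c3.png",(255*(B/255).clip(0,1)**.5).astype(np.uint8))
E
```

```text
5.5333 [587.7902661  234.60819582  92.28163102] [-2.40651678 -0.58437947  5.84262968] [-0.12479014  0.33479518 -0.00632197] 54.29271161767159
91.5 [606.23840543 269.46710891]
100 [604.34581186 252.37065109]
110 [602.0925377  232.01405688]
120 [599.80987305 211.38974404]
```

View pics/c3.png

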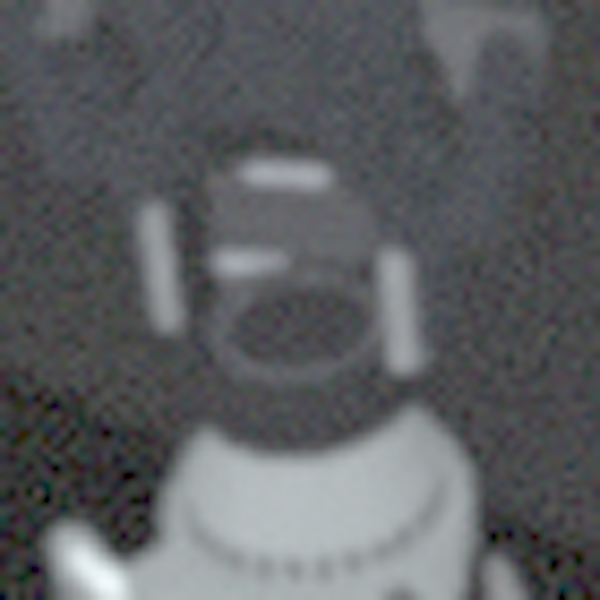

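Grip closed at 54 mm, about the cap's width, with the pads at the level of its upper half. Now a gentle trial anticlockwise (seen from above).

Request:
{"op": "play_rows", "data": {
  "motion": [
    [[0,0,-0.6],[0,0,0]],
    [[0,0,0],[0,0,-1]],
    [[0,0,0],[0,0,-1]],
    [[0,0,0],[0,0,0]],
    [[0,0,0],[0,0,0]]
  ],
  "squeeze": 25
}}

```text
time_s: 6.0
eef_pos: [587.8, 234.6, 92.4]
ee_rot: [0.0, 0.971, 0.238, 0.0]
force: [0.1, 0.3, 3.7]
grip_width: 0.63
```

```bash
cat > r.py <<'E'
from h import *
from scipy.spatial.transform import Rotation as Ro
s=ctrl.sense();m=Ro.from_quat(np.roll(s["ee_rot"],-1)).as_matrix()
print(s["time_s"],s["eef_pos"].round(2),"F",s["force"].round(2),"M",s["wrist_torque"].round(3),"tau6",s["tau"][5].round(3),"w",s["grip_width"]*85.4,"yaw",np.degrees(np.arctan2(m[1,0],m[0,0])).round(2))
E
python3 r.py
```

```text
6.0 [587.84 234.59  92.44] F [0.1  0.31 3.66] M [ 0.036 -0.046  0.026] tau6 -0.011 w 53.783533660079385 yaw 27.58
```

Request:
{"op": "play_rows", "data": {
  "motion": [
    [[0,0,0],[0,0,-1]],
    [[0,0,0],[0,0,-1]],
    [[0,0,0],[0,0,0]],
    [[0,0,0],[0,0,0]]
  ]
}}

```text
time_s: 6.33
eef_pos: [588.0, 234.7, 92.5]
ee_rot: [-0.0, 0.967, 0.255, 0.001]
force: [2.5, 1.0, 3.0]
grip_width: 0.628
```

```bash
python3 r.py
```

```text
6.3333 [588.01 234.72  92.49] F [2.48 1.02 3.04] M [ 0.239 -0.441 -0.057] tau6 -0.128 w 53.6375377760491 yaw 29.57
```

Request:
{"op": "play_rows", "data": {
  "motion": [
    [[0,0,0],[0,0,-1]],
    [[0,0,0],[0,0,-1]],
    [[0,0,0],[0,0,0]],
    [[0,0,0],[0,0,0]]
  ]
}}

```text
time_s: 6.67
eef_pos: [588.0, 234.7, 92.5]
ee_rot: [-0.0, 0.962, 0.272, 0.001]
force: [4.8, 3.0, 3.4]
grip_width: 0.631
```

```bash
python3 r.py
```

```text
6.6667 [588.03 234.69  92.47] F [4.78 2.97 3.41] M [ 0.459 -0.783 -0.449] tau6 -0.531 w 53.86861170579316 yaw 31.55
```

Request:
{"op": "play_rows", "data": {
  "motion": [
    [[0,0,0],[0,0,-1]],
    [[0,0,0],[0,0,-1]],
    [[0,0,0],[0,0,0]],
    [[0,0,0],[0,0,0]]
  ]
}}

```text
time_s: 7.0
eef_pos: [588.2, 233.9, 92.5]
ee_rot: [0.001, 0.957, 0.289, 0.0]
force: [5.2, -0.8, 3.5]
grip_width: 0.63
```

```bash
python3 r.py
```

```text
7.0 [588.25 233.86  92.48] F [ 5.16 -0.83  3.46] M [-0.147 -0.999 -0.398] tau6 -0.434 w 53.771872471030456 yaw 33.55
```

A stop: about 0.45 N·m after ~5°, well above the free 0.1 N·m. Turning the other way (clockwise).

Request:
{"op": "play_rows", "data": {
  "motion": [
    [[0,0,0],[0,0,2]],
    [[0,0,0],[0,0,2]],
    [[0,0,0],[0,0,2]],
    [[0,0,0],[0,0,2]],
    [[0,0,0],[0,0,2]],
    [[0,0,0],[0,0,2]],
    [[0,0,0],[0,0,2]],
    [[0,0,0],[0,0,2]],
    [[0,0,0],[0,0,2]],
    [[0,0,0],[0,0,0]],
    [[0,0,0],[0,0,0]]
  ]
}}

```text
time_s: 7.92
eef_pos: [587.4, 234.3, 92.3]
ee_rot: [0.0, 0.991, 0.136, -0.0]
force: [1.0, -0.1, 5.8]
grip_width: 0.624
```

```bash
python3 r.py
```

```text
7.9167 [587.42 234.31  92.34] F [ 1.03 -0.14  5.76] M [-0.007 -0.201 -0.024] tau6 0.039 w 53.28373189125898 yaw 15.65
```

Request:
{"op": "play_rows", "data": {
  "motion": [
    [[0,0,0],[0,0,2]],
    [[0,0,0],[0,0,2]],
    [[0,0,0],[0,0,2]],
    [[0,0,0],[0,0,2]],
    [[0,0,0],[0,0,2]],
    [[0,0,0],[0,0,2]],
    [[0,0,0],[0,0,2]],
    [[0,0,0],[0,0,2]],
    [[0,0,0],[0,0,2]],
    [[0,0,0],[0,0,0]]
  ]
}}

```text
time_s: 8.75
eef_pos: [587.3, 234.4, 92.3]
ee_rot: [0.0, 1.0, -0.021, -0.0]
force: [1.1, -0.8, 5.2]
grip_width: 0.628
```

```bash
python3 r.py
```

```text
8.75 [587.33 234.37  92.35] F [ 1.1  -0.78  5.21] M [-0.039 -0.087 -0.094] tau6 0.396 w 53.67079251545617 yaw -2.44
```

Request:
{"op": "play_rows", "data": {
  "motion": [
    [[0,0,0],[0,0,2]],
    [[0,0,0],[0,0,2]],
    [[0,0,0],[0,0,2]],
    [[0,0,0],[0,0,2]],
    [[0,0,0],[0,0,2]],
    [[0,0,0],[0,0,2]],
    [[0,0,0],[0,0,2]],
    [[0,0,0],[0,0,2]],
    [[0,0,0],[0,0,2]],
    [[0,0,0],[0,0,2]],
    [[0,0,0],[0,0,0]],
    [[0,0,0],[0,0,0]]
  ]
}}

```text
time_s: 9.75
eef_pos: [587.3, 234.3, 92.4]
ee_rot: [0.0, 0.981, -0.194, -0.0]
force: [0.8, -1.2, 5.6]
grip_width: 0.627
```

```bash
python3 r.py
```

```text
9.75 [587.28 234.29  92.36] F [ 0.76 -1.17  5.59] M [-0.162 -0.126 -0.033] tau6 0.004 w 53.56063511673246 yaw -22.35
```

Request:
{"op": "play_rows", "data": {
  "motion": [
    [[0,0,-0.5],[0,0,0]],
    [[0,0,-0.5],[0,0,0]],
    [[0,0,-0.5],[0,0,0]],
    [[0,0,-0.5],[0,0,0]],
    [[0,0,-0.5],[0,0,0]],
    [[0,0,-0.5],[0,0,0]],
    [[0,0,0],[0,0,0]],
    [[0,0,0],[0,0,0]]
  ]
}}

```text
time_s: 10.42
eef_pos: [587.2, 234.3, 94.9]
ee_rot: [0.0, 0.981, -0.195, -0.001]
force: [-1.8, -2.5, -2.3]
grip_width: 0.629
```

```bash
python3 r.py
```

```text
10.4167 [587.23 234.34  94.9 ] F [-1.82 -2.54 -2.27] M [-0.375  0.406 -0.041] tau6 -0.015 w 53.722717377218345 yaw -22.43
```

Request:
{"op": "play_rows", "data": {
  "motion": [
    [[0,0,-0.5],[0,0,0]],
    [[0,0,-0.5],[0,0,0]],
    [[0,0,-0.5],[0,0,0]],
    [[0,0,-0.5],[0,0,0]],
    [[0,0,0],[0,0,0]],
    [[0,0,0],[0,0,0]]
  ]
}}

```text
time_s: 10.92
eef_pos: [587.6, 234.5, 97.3]
ee_rot: [0.0, 0.981, -0.195, -0.0]
force: [-1.4, -2.5, -2.7]
grip_width: 0.63
```

```bash
python3 r.py
```

```text
10.9167 [587.59 234.5   97.28] F [-1.44 -2.48 -2.71] M [-0.525  0.445 -0.079] tau6 -0.004 w 53.783667114763006 yaw -22.43
```

```bash
python3 - <<'E'
from h import *
b=save("side","s4");a=cv2.imread("pics/s3.png")[...,::-1]
im=np.hstack([cv2.resize(x[195:265,150:220],(400,400),interpolation=cv2.INTER_CUBIC) for x in(a,b)])[...,::-1]/255.
cv2.imwrite("pics/c4.png",(255*im.clip(0,1)**.45).astype(np.uint8))
E
```

```text
(no output)
```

View pics/c4.png

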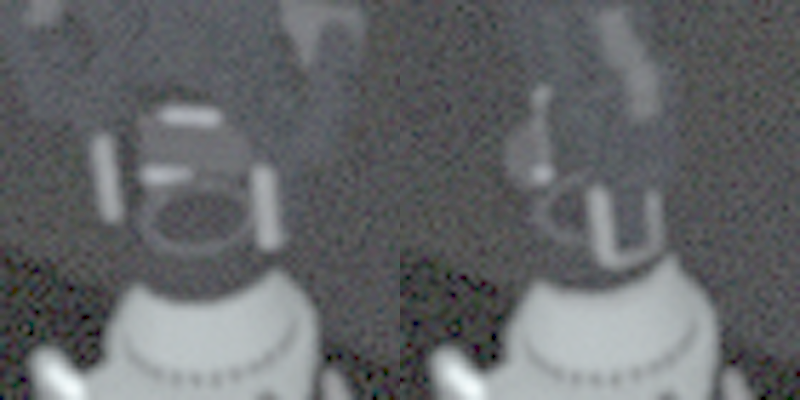

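The right half shows the cap's rim about 10 crop pixels (≈5 mm) higher than before, so it's off the lugs. Lifting on.

Request:
{"op": "play_rows", "data": {
  "motion": [
    [[0,0,-1],[0,0,0]],
    [[0,0,-1],[0,0,0]],
    [[0,0,-1],[0,0,0]],
    [[0,0,-1],[0,0,0]],
    [[0,0,-2],[0,0,0]],
    [[0,0,-3],[0,0,0]],
    [[0,0,-5],[0,0,0]],
    [[0,0,-5],[0,0,0]],
    [[0,0,-6],[0,0,0]],
    [[0,0,-6],[0,0,0]],
    [[0,0,-6],[0,0,0]],
    [[0,0,-6],[0,0,0]],
    [[0,0,-5],[0,0,0]],
    [[0,0,-5],[0,0,0]],
    [[0,0,-4],[0,0,0]],
    [[0,0,-2],[0,0,0]],
    [[0,0,0],[0,0,0]],
    [[0,0,0],[0,0,0]],
    [[0,0,0],[0,0,0]],
    [[0,0,0],[0,0,0]]
  ],
  "squeeze": 30
}}

```text
time_s: 12.63
eef_pos: [587.5, 234.5, 156.0]
ee_rot: [0.0, 0.981, -0.195, -0.0]
force: [-0.5, -0.2, -1.0]
grip_width: 0.624
```

```bash
python3 r.py; python3 - <<'E'
from h import *
b=save("side","s5")
im=cv2.resize(b[160:280,130:250],(600,600),interpolation=cv2.INTER_CUBIC)[...,::-1]/255.
cv2.imwrite("pics/c5.png",(255*im.clip(0,1)**.45).astype(np.uint8))
print((proj("side",[587.5,234.5,100])-[130,160])*5,(proj("side",[587.5,234.5,150])-[130,160])*5)
E
```

```text
12.6333 [587.53 234.54 155.97] F [-0.51 -0.24 -1.05] M [-0.002 -0.003  0.03 ] tau6 -0.0 w 53.29562285592173 yaw -22.43
[279.44425367 395.98809787] [269.34354465 304.52959636]
```

View pics/c5.png

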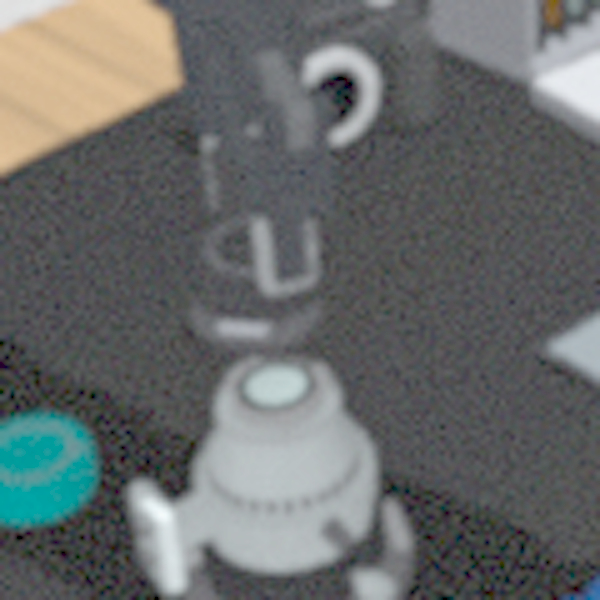

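The cap hangs upright in the jaws with its top at about crop row 247, where a top at z ≈ 182 mm should appear, so it has risen about 62 mm. The bare bayonet shows below it at (277,385).

```bash
python3 -c "
from rig import ctrl
print(ctrl.finish_job())"; python3 r.py
```

```text
the job is handed in; nothing more can be done
None
the job is handed in; nothing more can be done
```

The cap is off the footed silver lens, and I handed the job in with the gripper still holding it mouth down above the lens.

- **Finding the hand:** I gripped the cap at 20–25 N and turned it gently anticlockwise. It met a stop after about 5°, at about 0.45 N·m, and the fingers slipped a little there. Clockwise it turned freely for roughly 50° from its start, so this bayonet frees clockwise.
- **Lifting:** A light drag of about 3 N early in the lift was gone at the top. The last picture shows the cap upright, its rim about 60 mm above the flange, with the bare bayonet visible below.
- **Last checks:** At 12.6 s the outside force was about 1 N, the jaw opening 53 mm (the cap is 56 mm across), and the jaws within about 1 mm of the lens's axis as measured from the pictures.
- **Not checked:** I did not measure the slim lens's cap or the other loose things again at the end. The arm passed well above them and showed no contact. The cap's own angle is worked out from the gripper's turn, not measured.

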